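# Register the cap nest block and check its pocket depth

## Task

Push the loose aluminium nest block along the bench top, without lifting it, until it sits square and fully home against both fences of the depth-check station. Then press the station's gauge rod down by its black knob until it bottoms out in the block's pocket, hold it pressed there firmly for about a second, and let go, leaving the rod down. Do not disturb the two ink pots and the tape roll standing around the work.

Things in the scene. Friction and masses are not known exactly. Their poses are not given: they have to be found in the camera images.
- nest_block: loose aluminium block, 90 x 90 x 32 mm high, 0.4 to 0.75 kg, flat on the bench. Origin: centre of its underside; z up. Its +x side belongs against the back fence, its -y side against the side fence; it starts at most 0.4 rad off the station's yaw, so the pocket corner is already nearest the station's corner. Three small dark screw heads mark the other three corners.
- station: depth-check station fixed to the bench: two steel fences 20 mm high, 12 mm thick, at a right angle. Origin: their inside corner at bench height; x points to the back, z up. Back fence: inner face x = 0, from y = -12 to +70 mm; side fence: inner face y = 0, from x = -60 to 0. A block fully home has its origin at x = -45, y = +45 mm in this frame, with the station's yaw.
- knob_top (a point): centre of the top of the gauge rod's black knob (30 mm in diameter, 20 mm high), on the rod's vertical axis at x = -25, y = +25 mm of the station, right over the pocket of a block that is home; about 170 to 180 mm above the bench at the start, 142 mm when the rod rests on the pocket floor.
- rod_tip (a point): lower end of the vertical gauge rod (10 mm in diameter), 130 mm below knob_top; at least 40 mm above the bench at the start.
- pocket_floor (a point): centre of the floor of the block's only pocket, at x = +20, y = -20, z = +12 mm of the block: round, blind, 22 mm in diameter, 20 mm deep, open at the top.
- gauge_rod (a joint): travel of the gauge rod in m: 0 fully raised, growing downward, 0.038 with its tip on the pocket floor of a block that is home, end stop 0.046. It starts between 0 and 0.010. It moves with about 2.5 N of friction and stays where it is left; when it bottoms out it stops hard.
- pot_tall: bystander: small pot with a tall screw lid, 38 mm in diameter, 66 mm high; origin at the centre of its underside.
- pot_squat: bystander: wide ink pot with screw lid, 54 mm in diameter, 55 mm high; origin at the centre of its underside.
- tape_roll: bystander: roll of masking tape lying flat, 70 mm in diameter, 25 mm high; origin at the centre of its underside.
- bracket_end (a point): front end of the station's aluminium arm over the corner, 24 mm wide, z = 78 to 108 mm; this point is at x = -46, y = +25, z = 93 mm of the station. The arm runs back from here to the column at x = +38 mm and guides the rod: keep clear of it while pushing.
- jig_centre (a point): obstacle, fixed: point on the bench under the middle of the screen-printing jig to the right of the work, 0.38 x 0.38 m seen from above, its posts up to 0.30 m high; pass over it with care or go round.
- bag_edge (a point): obstacle, fixed: bench-level point at the right-hand edge of the big bag of black caps that bulges to the left of the work, about 0.12 m high; the bag lies to the left of this point.

How it is judged (in metres and radians):
On the way, in this order (a step that is already met when the one before it is completed fails the run):
1. the block is fully home against both fences, with the rod still up (x of nest_block in the frame of station above -0.048 m and y of nest_block in the frame of station below 0.048 m and angle between the x axis of nest_block and the x axis of station, either way round below 0.035 rad and value of joint gauge_rod below 0.018 m), for 0.2 s.
2. the rod is pressed by the robot against the pocket floor for half a second (z of rod_tip in the frame of nest_block below 0.014 m and contact force between the fingers and gauge_rod above 1 N and contact force between gauge_rod and nest_block above 0.5 N), for 0.5 s.
At the end, for the whole second after the job is handed in: The block lies within 3 mm of both fences and within 0.035 rad of square to them, at rest; the rod's tip is in the pocket, within 2 mm of its floor (x of nest_block in the frame of station above -0.048 m and y of nest_block in the frame of station below 0.048 m and angle between the x axis of nest_block and the x axis of station, either way round below 0.035 rad and z of rod_tip in the frame of nest_block below 0.014 m and horizontal distance between rod_tip and pocket_floor below 0.007 m and linear speed of nest_block below 0.01 m/s); the robot touches nothing.
It fails at once if the block is lifted off the bench (height (world z) of nest_block above 0.012 m).
It fails at once if a bystander is shoved more than 20 mm or tipped over (distance of any of pot_tall, pot_squat, tape_roll from where it was at the start of the episode above 0.02 m or angle between any of pot_tall, pot_squat, tape_roll's own z axis and vertical above 0.5 rad).
It also fails if it takes over 64 s, if anything falls off the work surface, if the arm or the gripper's body presses on something with over 40 N, if the wrist force passes 120 N, or if a joint passes its speed limit or range.

## Robot

A 6-joint arm with a two-finger parallel gripper is mounted at the origin on a cart in front of the work surface, level with it; the furniture and walls round the work are solid. World frame = base frame: x ahead of the robot, y to its left, z up, the work surface at z = 0. Lengths are in m, angles in degrees, forces in N, time in s.
With the tool pointing down it reaches from about 0.35 to 0.875 m from the base axis. Payload 4.2 kg.
Tool frame: the origin (TCP) lies at the very end of the fingers, on their centre line; the grasp point (between the pads) lies 19 mm behind it; z points along the fingers, x is the direction in which the jaws open and shut, and the axes are right-handed (so a half turn about z gives the same grasp; the last joint's range is limited). The gripper opens to 87 mm and grips with 3 to 60 N. Pads are 19 mm wide; open, the fingers measure 117 mm over their backs; the gripper's body (75 mm by 190 mm) begins 51 mm behind the grasp point.
Start: joints at [91.135, 22.042, 0.453, 0, -68.411, -14.817], TCP at [0.148, 0.607, 0.223] pointing down, gripper open.
Joint ranges: [-179.83, 179.83], [-69.29, 118.12], [-61.27, 80.66], [-181.25, 117.63], [-171.15, -9.14], [-177.46, 177.46]. Speed limits (degrees/s): [159.86, 159.86, 180, 180, 180, 180].

## Interface

Orientations are given as a 3x3 rotation matrix whose columns are the frame's x, y, z axes.
In Python, from station import r gives the robot as it stands.
- The arm moves only by the tool move_arm, never from a script. Its argument "series" is a list that holds one entry, the list of rows, each a list of 7 numbers: the shift along the tool's x, y, z in cm, then the turn, a rotation vector about the tool's x, y, z in degrees, then the opening, from -1 (shut) to 1 (fully open). In form: [[[dx, dy, dz, wx, wy, wz, fingers], ...]]. A call has 1 to 12 rows; each row shifts and turns the commanded pose from where the row before left it, along the tool's axes as they then stand; what a row does not reach is not made up. A row lasts 1/8 s, in which the tool goes at most 62.5 mm and 10.7 degrees, less where a joint would pass 70% of its speed; a pose out of reach is approached as far as the arm can. A call is refused whole if a number of a shift passes 6.25 or a number of a turn 10.7, either way. A call with a gripper value outside its range is refused whole. The fingers move at their own pace and stop on an object; the grip force is fixed at half the most. Time passes only in rows, so rows that do not move let the fingers close. It gives the time, the measured TCP pose, the force and the opening at its end, in the units of the state.
- r.sense(): the state, without advancing time (a new reading comes with each control period).
- r.capture(name): name is "side" or "top"; returns a dict with "color" (400x640x3 uint8, blue, green, red), "fx", "fy", "cx", "cy" (pixels), "D" ([k1, k2, p1, p2, k3] as OpenCV has them; the pictures are not rectified), "rvec" (rotation vector, rad) and "tvec" (3), from world to camera coordinates, as OpenCV has them. Camera axes: x right, y down, z forward; pixel columns grow to the right and rows downward; lengths in m; the calibration is good to about 2 mm. A picture is of the moment at which its call begins. There is no depth.
- r.finish_job(): hands the job in, once; it reports no verdict.
The state is a dict: "time_s": time; "joints": joint angles; "joint_velocities": joint speeds; "effort": joint torques, N m; "tcp_pos": TCP position; "ee_rot": TCP orientation; "wrist_force": force on the tool from outside, world axes, zero at the start; "moment": the same for the moment, N m; "gripper_width": opening from 0.0 (shut) to 1.0 (fully open).
Only numpy, scipy, OpenCV 4.12 (cv2) and the standard library are available. Lean on these libraries where they do the work, as an engineer would, in place of code of your own. Each camera call takes 0.05 s, during which the arm holds its last target.

## Working session

There is one attempt and no reset: what is moved stays moved. The work goes in short steps, Python scripts to look and compute and a tool call to move; the robot and the scene stay as the last step left them, time stands still between calls to the robot, and variables do not carry over. Pictures are saved under pics/ and viewed, and the job is handed in when it is done.

Besides the shell and the picture viewer there is one more tool, called after "Emit:" by a JSON object that holds its "op" and its "data". move_arm: Moves the arm, as the interface text tells. Its arguments: {"type":"object","properties":{"series":{"type":"array","items":{"type":"array","items":{"type":"array","items":{"type":"number"}}}}},"required":["series"]}

```bash
mkdir -p pics; ls
python3 - <<'E'
from station import r
import cv2
s=r.sense(); print(s)
for n in("side","top"):
    c=r.capture(n); cv2.imwrite(f"pics/{n}0.png",c["color"]); print({k:v for k,v in c.items() if k!="color"})
E
```

```text
pics
{'time_s': 0.0, 'joints': array([ 9.11344815e+01,  2.20898029e+01,  3.78241406e-01, -2.79601316e-02,
       -6.84116323e+01, -1.48163169e+01]), 'joint_velocities': array([-0.06009793,  0.02062358, -0.00937189, -0.03655127,  0.06242075,
        0.03507838]), 'effort': array([-1.84133343e-03, -3.90659344e+01,  1.87393159e+01,  4.21976969e+00,
        1.09062347e-02, -1.97122949e-04]), 'tcp_pos': array([0.14767837, 0.60666763, 0.22146187]), 'ee_rot': array([[-2.36704598e-01, -9.71581579e-01, -4.11105025e-04],
       [-9.71579187e-01,  2.36704928e-01, -2.15865605e-03],
       [ 2.19462104e-03, -1.11542725e-04, -9.99997586e-01]]), 'wrist_force': array([-0.7851515 ,  0.37700222,  0.76018959]), 'moment': array([-0.01308528,  0.04196716,  0.03968533]), 'gripper_width': 1.000591710703179}
{'fx': 511.9289877755574, 'fy': 511.9289877755574, 'cx': 313.56271705309086, 'cy': 209.37418476541046, 'D': array([0.05429578, 0.        , 0.        , 0.        , 0.        ]), 'rvec': array([ 0.51008067,  2.71418291, -1.17043339]), 'tvec': array([0.56095134, 0.11659748, 1.35756601])}
{'fx': 485.970035013032, 'fy': 485.970035013032, 'cx': 319.03868180494123, 'cy': 201.2644339081381, 'D': array([0.04423887, 0.        , 0.        , 0.        , 0.        ]), 'rvec': array([ 2.21828859, -2.16036847,  0.09494517]), 'tvec': array([-0.27598595,  0.53971268,  1.42129773])}
```

View pics/side0.png

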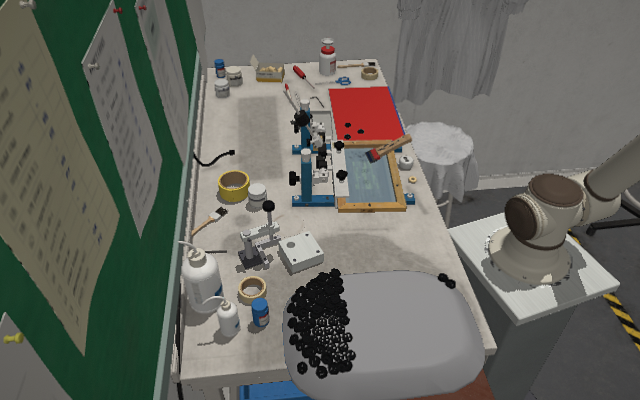

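View pics/top0.png

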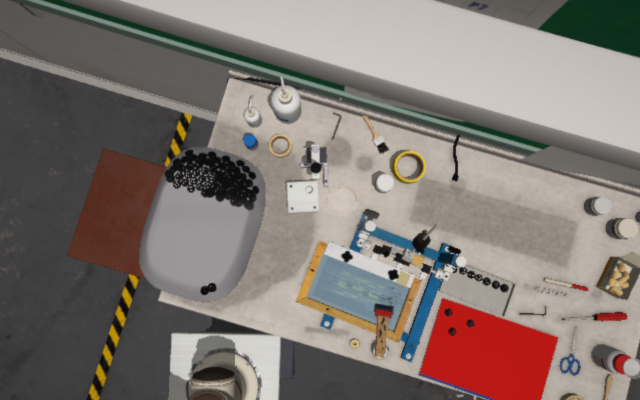

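```bash
cat > h.py <<'E'
import cv2, numpy as np
from station import r
def proj(c,P):
    K=np.array([[c["fx"],0,c["cx"]],[0,c["fy"],c["cy"]],[0,0,1.]])
    return cv2.projectPoints(np.array(P,float).reshape(-1,3),c["rvec"],c["tvec"],K,c["D"])[0].reshape(-1,2)
def ray(c,uv):
    K=np.array([[c["fx"],0,c["cx"]],[0,c["fy"],c["cy"]],[0,0,1.]])
    R=cv2.Rodrigues(c["rvec"])[0]
    n=cv2.undistortPoints(np.array(uv,float).reshape(-1,1,2),K,c["D"]).reshape(-1,2)
    d=np.c_[n,np.ones(len(n))]@R
    return -R.T@c["tvec"], d/np.linalg.norm(d,axis=1)[:,None]
def onplane(c,uv,z):
    o,d=ray(c,uv); t=(z-o[2])/d[:,2]; return o+t[:,None]*d
E
python3 - <<'E'
from h import *
for n in("side","top"):
    c=r.capture(n); print(n,proj(c,[[0,0,0],[.148,.607,.223],[.5,0,0],[.7,0,0],[.5,.3,0]]).round(0).tolist())
    R=cv2.Rodrigues(c["rvec"])[0]; print(-R.T@c["tvec"])
    if n=="top": a=(230,100,180,120);
    else: a=(170,180,200,170)
    x,y,w,h=a; cv2.imwrite(f"pics/{n}1.png",cv2.resize(c["color"][y:y+h,x:x+w],(800 if n=="top" else 700,int((800 if n=="top" else 700)*h/w)),interpolation=cv2.INTER_CUBIC))
E
```

```text
side [[527.0, 254.0], [772.0, 481.0], [353.0, 311.0], [273.0, 337.0], [416.0, 429.0]]
[0.84700748 0.64384279 1.01945654]
top [[224.0, 387.0], [-44.0, 350.0], [231.0, 215.0], [234.0, 149.0], [130.0, 212.0]]
[ 0.43955749 -0.2450866   1.46091308]
```

View pics/side1.png

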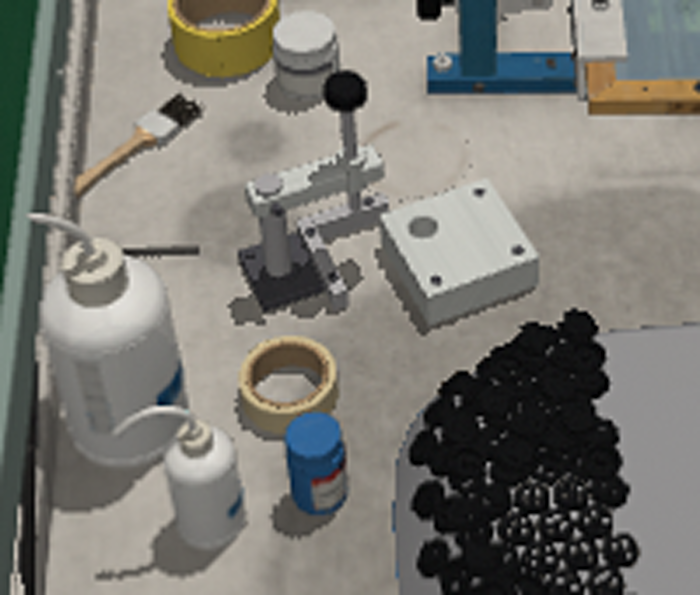

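View pics/top1.png

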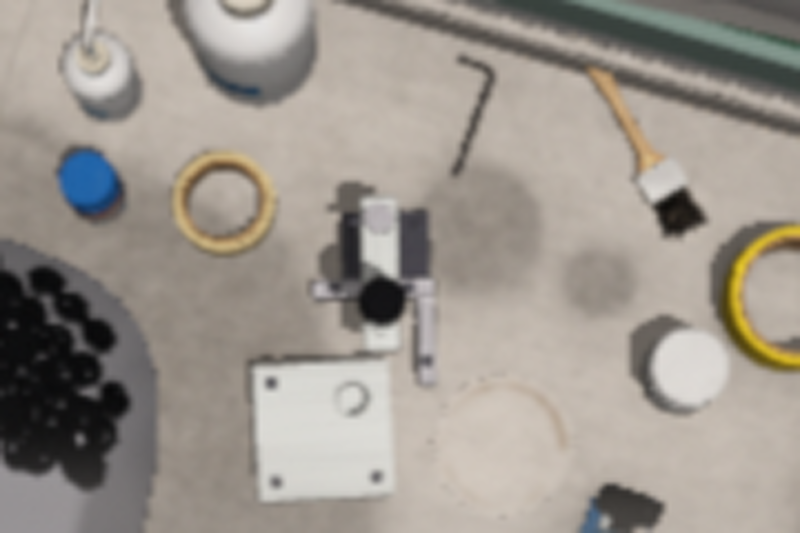

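The side view shows the station (knob at about (268,206)), the block at about (302,252), tape roll, blue pot and white pot. In the top view the block is at about (302,196) and the knob at (316,167). Now I'll measure.

Run:
```python
from h import *
c=r.capture("top"); im=c["color"]; hsv=cv2.cvtColor(im,cv2.COLOR_BGR2HSV)
# block
m=((hsv[...,1]<28)&(hsv[...,2]>190)).astype(np.uint8)
roi=np.zeros_like(m); roi[178:215,284:322]=1
m1=cv2.morphologyEx(m*roi,cv2.MORPH_CLOSE,np.ones((5,5)))
cs=cv2.findContours(m1,cv2.RETR_EXTERNAL,cv2.CHAIN_APPROX_NONE)[0]
k=max(cs,key=cv2.contourArea); P=onplane(c,k.reshape(-1,2),.032)[:,:2]
rc=cv2.minAreaRect((P*1000).astype(np.float32)); print("block",rc,cv2.boxPoints(rc).round(1).tolist())
vis=im.copy(); cv2.drawContours(vis,[k],-1,(0,0,255),1)
# screws: darkest blobs in block
g=cv2.cvtColor(im,cv2.COLOR_BGR2GRAY)
for (u,v) in [(271/4.444+230,383/4.444+100),(276/4.444+230,482/4.444+100),(377/4.444+230,477/4.444+100),(352/4.444+230,398/4.444+100)]:
    w=4 if u<308 or v>200 else 6
    uu,vv=int(round(u)),int(round(v)); p=g[vv-3:vv+4,uu-3:uu+4].astype(float); W=np.clip(np.median(p)-15-p,0,None)
    yy,xx=np.mgrid[vv-3:vv+4,uu-3:uu+4]; q=((xx*W).sum()/W.sum(),(yy*W).sum()/W.sum()); print("screw/pocket",q,onplane(c,[q],.032)[0].round(4))
def pt(x,y): return (x+.5)/4.444+230-.5,(y+.5)/4.444+100-.5
def show(n,L,z): 
    print(n,[onplane(c,[pt(*q)],z)[0][:2].round(4).tolist() for q in L])
show("sidefence inner top corners / end",[(417,382),(417,300)],.02)
show("sidefence outer",[(437,384),(436,280)],.02)
show("back fence left end inner,outer",[(313,299),(313,282)],.02)
show("tape",[(224,202)],.025); show("blue",[(90,182)],.066); show("white",[(689,367)],.055)
show("arm end",[(366,353),(400,351)],.108); show("arm back",[(362,200),(396,198)],.108)
show("knob",[(382,301)],.177)
show("bag",[(155,400),(145,533)],.05)
b=im[100:220,230:410]
cv2.imwrite("pics/topx.png",cv2.resize(vis[150:220,270:340],(800,800)[:2],interpolation=cv2.INTER_NEAREST)[:600])
s=r.capture("side"); o1,d1=ray(c,[pt(382,301)]); o2,d2=ray(s,[(345/3.5+170,90/3.5+180)])
A=np.c_[d1[0],-d2[0]]; t=np.linalg.lstsq(A,o2-o1,rcond=None)[0]; print("knob",o1+t[0]*d1[0],o2+t[1]*d2[0])
```

```text
block ((563.8287963867188, -218.3504180908203), (98.36849212646484, 99.0169677734375), 3.3754875659942627) [[511.79998779296875, -171.8000030517578], [517.5999755859375, -270.70001220703125], [615.7999877929688, -264.8999938964844], [610.0, -166.0]]
screw/pocket (np.float64(290.54260089686096), np.float64(185.7780269058296)) [ 0.5896 -0.1762  0.032 ]
screw/pocket (np.float64(291.6617647058824), np.float64(208.1)) [ 0.5237 -0.1815  0.032 ]
screw/pocket (np.float64(314.22929936305735), np.float64(206.9044585987261)) [ 0.529  -0.2478  0.032 ]
screw/pocket (np.float64(310.73267326732673), np.float64(190.4884488448845)) [ 0.5773 -0.2361  0.032 ]
sidefence inner top corners / end [[0.5942, -0.2736], [0.6496, -0.2722]]
sidefence outer [[0.5932, -0.287], [0.6635, -0.2846]]
back fence left end inner,outer [[0.6483, -0.2022], [0.6598, -0.2019]]
tape [[0.7115, -0.1409]]
blue [[0.7143, -0.0563]]
white [[0.6052, -0.4508]]
arm end [[0.6022, -0.2392], [0.6041, -0.2606]]
arm back [[0.6996, -0.2341], [0.7015, -0.2555]]
knob [[0.6255, -0.2483]]
bag [[0.5744, -0.1017], [0.4872, -0.0982]]
knob [ 0.62639485 -0.24826625  0.17108402] [ 0.62263277 -0.24679559  0.17053544]
```

View pics/topx.png

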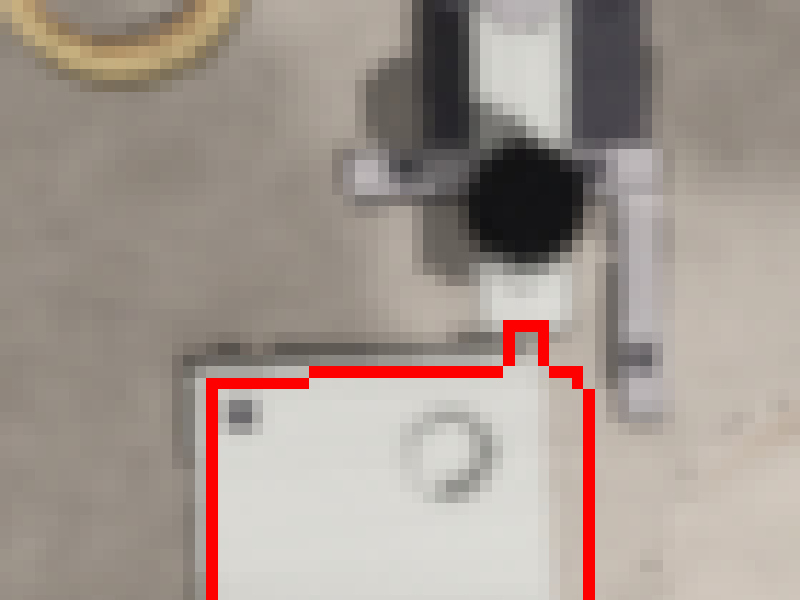

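Run:
```python
from h import *
c=r.capture("top"); s=r.capture("side"); g=cv2.cvtColor(c["color"],cv2.COLOR_BGR2GRAY).astype(float)
def edge(v,u0,u1,sgn):
    p=g[v,u0:u1+1]; d=np.clip(sgn*np.diff(p),0,None); return (np.arange(u0,u1)+.5)@d/d.sum()
def fit(L,z,n):
    P=onplane(c,L,z); a=np.polyfit(P[:,0],P[:,1],1); res=np.std(P[:,1]-np.polyval(a,P[:,0])); print(n,"yaw",np.degrees(np.arctan(a[0])).round(2),"res mm",(res*1e3).round(2),"y at x=.65",np.polyval(a,.65).round(4))
for n,u0,u1,sg in(("armL",309,314,1),("armR",317,322,-1)):
    fit([(edge(v,u0,u1,sg),v) for v in range(149,161)],.108,n)
fit([(edge(v,326,330,-1) if 0 else edge(v,326,331,-1),v) for v in range(166,184)],.02,"sideouter")
fit([(edge(v,321,326,1),v) for v in range(168,184)],.02,"sideinner")
# knob
out=[]
for q,(x,y,w,h) in((c,(305,155,22,22)),(s,(255,195,28,24))):
    m=(q["color"][y:y+h,x:x+w].max(2)<45).astype(np.uint8)
    n,lab,st,ce=cv2.connectedComponentsWithStats(m); i=1+st[1:,4].argmax(); print("knob px",ce[i]+[x,y],st[i]); out.append((q,ce[i]+[x,y]))
(o1,d1),(o2,d2)=[ray(q,[p]) for q,p in out]
t=np.linalg.lstsq(np.c_[d1[0],-d2[0]],o2-o1,rcond=None)[0]; print(o1+t[0]*d1[0],o2+t[1]*d2[0])
```

```text
armL yaw 3.81 res mm 0.66 y at x=.65 -0.2359
armR yaw 0.56 res mm 0.24 y at x=.65 -0.2579
 ** On entry to DLASCL parameter number  4 had an illegal value
 ** On entry to DLASCL parameter number  4 had an illegal value
 ** On entry to DLASCL parameter number  4 had an illegal value
 ** On entry to DLASCL parameter number  4 had an illegal value
 ** On entry to DLASCL parameter number  5 had an illegal value
 ** On entry to DLASCL parameter number  4 had an illegal value<stdin>:4: RuntimeWarning: invalid value encountered in scalar divide
Traceback (most recent call last):
numpy.linalg.LinAlgError: SVD did not converge in Linear Least Squares
```

Emit:
{"op": "move_arm", "data": {"series": [[[0, 0, 0, 0, 0, -7.95, 1], [0, 0, 0, 0, 0, -7.95, 1], [3.68, -2.88, 0, 0, 0, 0, 0.5], [3.68, -2.88, 0, 0, 0, 0, 0.5], [3.68, -2.88, 0, 0, 0, 0, 0.5], [3.68, -2.88, 0, 0, 0, 0, 0.5], [3.68, -2.88, 0, 0, 0, 0, 0.5], [3.68, -2.88, 0, 0, 0, 0, 0], [3.68, -2.88, 0, 0, 0, 0, 0], [3.68, -2.88, 0, 0, 0, 0, 0], [3.68, -2.88, 0, 0, 0, 0, 0], [3.68, -2.88, 0, 0, 0, 0, 0]]]}}

```text
time_s: 1.9
tcp_pos: [0.4507, 0.2495, 0.2229]
ee_rot: [[0.039, -0.999, 0.001], [-0.999, -0.039, 0.001], [-0.001, -0.001, -1.0]]
wrist_force: [-0.2, 0.1, 0.2]
gripper_width: 0.503
```

Emit:
{"op": "move_arm", "data": {"series": [[[5.8, -0.2, 0, 0, 0, 0, 0], [5.8, -0.2, 0, 0, 0, 0, 0], [5.8, -0.2, 0, 0, 0, 0, 0], [5.8, -0.1, 0, 0, 0, 0, 0], [5.8, -0.1, 0, 0, 0, 0, 0], [5.8, -0.1, 0, 0, 0, 0, 0], [5.8, -0.1, 0, 0, 0, 0, 0], [5.8, -0.1, 0, 0, 0, 0, 0], [0, 0, 0, 0, 0, 0, 0]]]}}

```text
time_s: 3.02
tcp_pos: [0.4784, -0.2159, 0.2221]
ee_rot: [[0.033, -0.999, -0.001], [-0.999, -0.033, -0.0], [0.0, 0.001, -1.0]]
wrist_force: [-0.1, -0.1, 0.1]
gripper_width: 0.501
```

```bash
cat > snap.py <<'E'
import sys
from h import *
t=sys.argv[1]
c=r.capture("top");s=r.capture("side")
a=cv2.resize(c["color"][130:250,250:370],(600,600),interpolation=cv2.INTER_CUBIC)
b=cv2.resize(s["color"][180:300,220:350],(650,600),interpolation=cv2.INTER_CUBIC)
cv2.imwrite(f"pics/{t}.png",cv2.resize(np.hstack([a,b]),(800,384)))
q=r.sense();print(q["time_s"],q["tcp_pos"].round(4),q["wrist_force"].round(1),q["joints"].round(1))
E
python3 snap.py a1
```

```text
3.125 [ 0.4785 -0.213   0.2223] [-1.7  0.5 -0.8] [ -6.2  12.2 -13.7  -0.  -64.2  98.4]
```

View pics/a1.png

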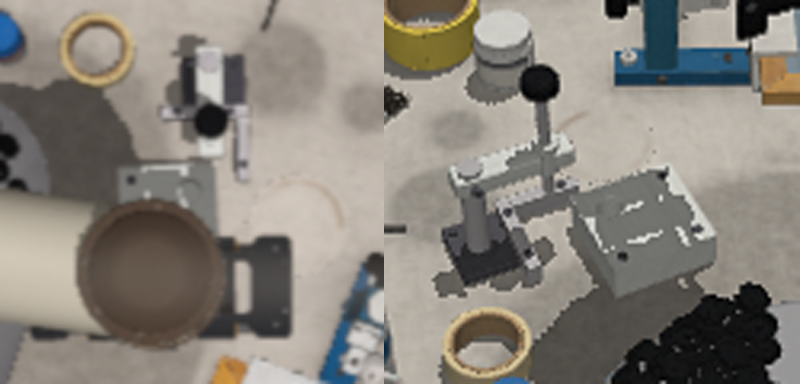

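```bash
python3 -c "
from h import *
cv2.imwrite('pics/f1.png',r.capture('side')['color'])"
```

```text
(no output)
```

View pics/f1.png

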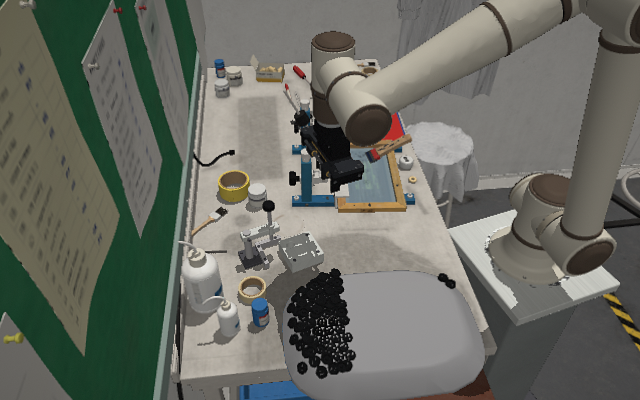

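Emit:
{"op": "move_arm", "data": {"series": [[[1, 0, 3, 0, 0, 0, 0], [0, 0, 4, 0, 0, 0, 0], [0, 0, 4, 0, 0, 0, 0], [0, 0, 4, 0, 0, 0, 0], [0, 0, 3, 0, 0, 0, 0], [0, 0, 2, 0, 0, 0, 0], [0, 0, 1.1, 0, 0, 0, 0], [0, 0, 0, 0, 0, 0, 0]]]}}

```text
time_s: 4.18
tcp_pos: [0.4793, -0.2217, 0.0114]
ee_rot: [[0.04, -0.999, -0.001], [-0.999, -0.04, 0.0], [-0.0, 0.001, -1.0]]
wrist_force: [0.1, -0.9, 0.9]
gripper_width: 0.502
```

```bash
python3 snap.py a2
```

```text
4.275 [ 0.48   -0.2222  0.0124] [0.1 0.2 0.5] [ -7.3  27.3 -27.3   0.  -35.3  99.5]
```

View pics/a2.png

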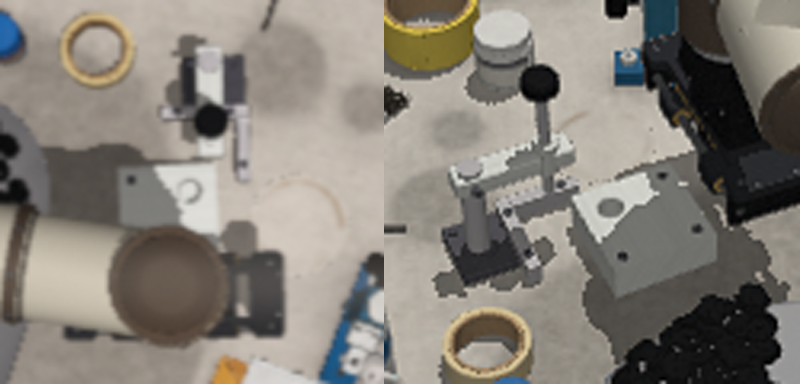

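Emit:
{"op": "move_arm", "data": {"series": [[[0, -0.6, 0, 0, 0, 0, 0], [0, -0.6, 0, 0, 0, 0, 0], [0, -0.6, 0, 0, 0, 0, 0], [0, -0.6, 0, 0, 0, 0, 0], [0, -0.6, 0, 0, 0, 0, 0], [0, -0.6, 0, 0, 0, 0, 0], [0, -0.6, 0, 0, 0, 0, 0], [0, -0.6, 0, 0, 0, 0, 0], [0, -0.6, 0, 0, 0, 0, 0], [0, 0, 0, 0, 0, 0, 0]]]}}

```text
time_s: 5.52
tcp_pos: [0.532, -0.2204, 0.0109]
ee_rot: [[0.038, -0.999, -0.003], [-0.999, -0.038, 0.0], [-0.001, 0.003, -1.0]]
wrist_force: [-2.4, -0.4, 0.8]
gripper_width: 0.497
```

```bash
python3 snap.py a3
```

```text
5.625 [ 0.532  -0.2204  0.0109] [-3.4 -0.2 -0.5] [ -6.4  30.8 -20.3  -0.  -39.   98.6]
```

View pics/a3.png

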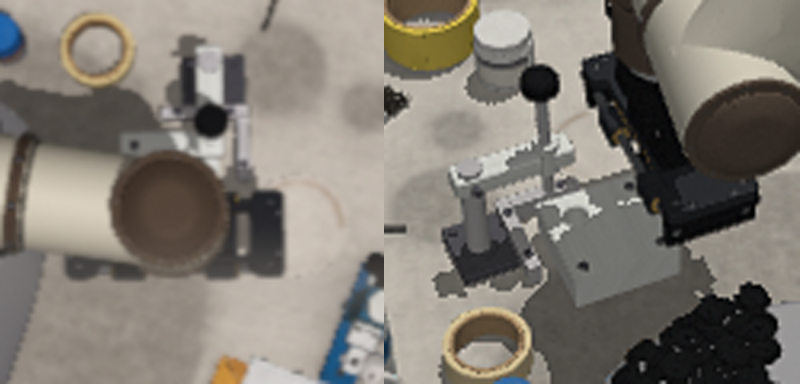

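Emit:
{"op": "move_arm", "data": {"series": [[[0, -0.4, 0, 0, 0, 0, 0], [0, -0.4, 0, 0, 0, 0, 0], [0, -0.3, 0, 0, 0, 0, 0], [0, -0.2, 0, 0, 0, 0, 0], [0, -0.1, 0, 0, 0, 0, 0], [0, 0, 0, 0, 0, 0, 0]]]}}

```text
time_s: 6.38
tcp_pos: [0.5465, -0.2199, 0.0114]
ee_rot: [[0.039, -0.999, -0.001], [-0.999, -0.039, 0.0], [-0.0, 0.001, -1.0]]
wrist_force: [-5.3, -0.4, -0.5]
gripper_width: 0.502
```

```bash
python3 snap.py a4
```

```text
6.475 [ 0.5465 -0.2198  0.0114] [-4.7 -1.  -2.1] [ -6.2  31.7 -18.4  -0.  -40.   98.4]
```

View pics/a4.png

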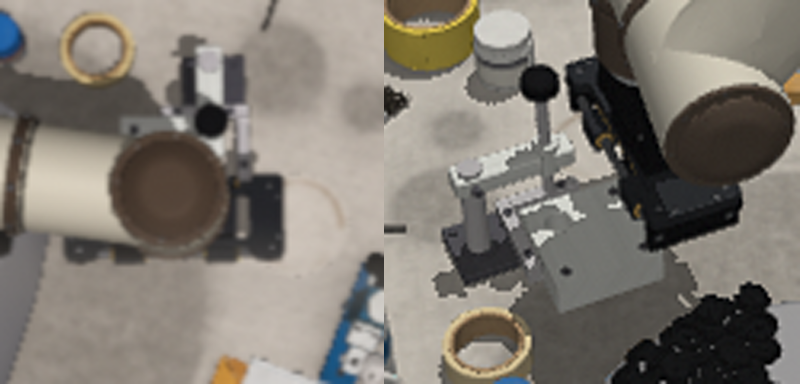

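Emit:
{"op": "move_arm", "data": {"series": [[[0, -0.1, 0, 0, 0, 0, 0], [0, -0.1, 0, 0, 0, 0, 0], [0, -0.1, 0, 0, 0, 0, 0]]]}}

```text
time_s: 6.85
tcp_pos: [0.5465, -0.2198, 0.0114]
ee_rot: [[0.038, -0.999, -0.008], [-0.999, -0.038, 0.001], [-0.001, 0.008, -1.0]]
wrist_force: [-10.8, -1.0, 5.3]
gripper_width: 0.501
```

```bash
python3 snap.py a5
```

```text
6.95 [ 0.5465 -0.2198  0.0114] [-9.4 -0.9  4.6] [ -6.2  31.8 -18.1  -0.  -40.5  98.4]
```

Emit:
{"op": "move_arm", "data": {"series": [[[0, 1, 0, 0, 0, 0, 0], [0, 3, 0, 0, 0, 0, 0], [0, 3, 0, 0, 0, 0, 0], [0, 2, -4, 0, 0, 0, 0], [0, 0, -5, 0, 0, 0, 0], [0, 0, -5, 0, 0, 0, 0], [0, 0, -5, 0, 0, 0, 0], [0, 0, -3, 0, 0, 0, 0], [0, 0, 0, 0, 0, 0, 0]]]}}

```text
time_s: 8.07
tcp_pos: [0.4635, -0.2238, 0.2358]
ee_rot: [[0.039, -0.999, 0.013], [-0.999, -0.039, -0.003], [0.003, -0.012, -1.0]]
wrist_force: [0.3, -0.1, -0.3]
gripper_width: 0.498
```

Run:
```python
from h import *
c=r.capture("top"); s=r.capture("side")
cv2.imwrite("pics/b1.png",cv2.resize(c["color"][120:230,215:345],(780,660),interpolation=cv2.INTER_CUBIC)[:600])
cv2.imwrite("pics/b2.png",cv2.resize(s["color"][180:320,220:380],(685,600),interpolation=cv2.INTER_CUBIC))
print(r.sense()["tcp_pos"])
```

```text
[ 0.46096172 -0.22316756  0.23195677]
```

View pics/b1.png

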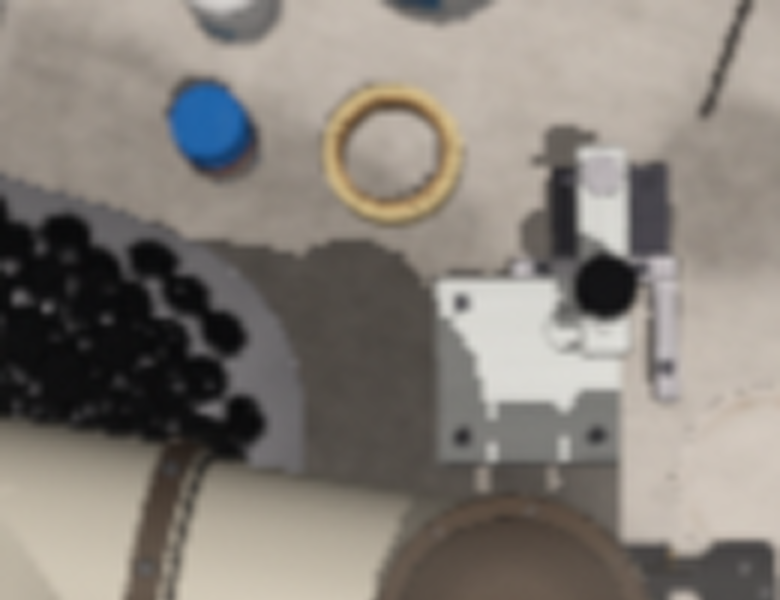

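View pics/b2.png

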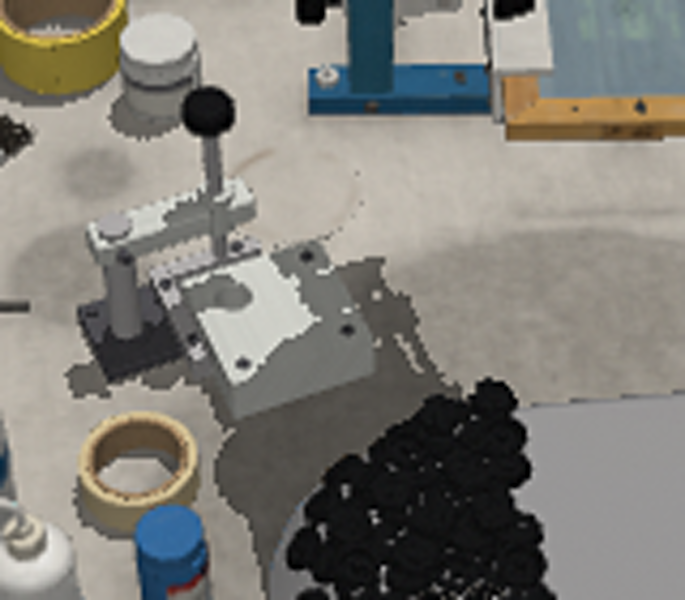

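```bash
cat >> h.py <<'E'
def blockpose(S1,S2,S3):
    ctr=(S1+S3)/2; d=S1-S2; e=S2-S3
    return ctr,np.degrees(np.arctan2(d[1],d[0])),np.degrees(np.arctan2(-e[0],e[1]))
E
python3 - <<'E'
from h import *
c=r.capture("top")
P=onplane(c,[((x+.5)/6+214.5,(y+.5)/6+119.5) for x,y in[(461,302),(462,437),(597,434)]],.032)[:,:2]; print(P.round(4),blockpose(*P))
for z in(.05,.1): print(onplane(c,[((x+.5)/6+214.5,(y+.5)/6+119.5) for x,y in[(302,450),(300,380),(270,310),(220,260),(170,232)]],z)[:,:2].round(3).tolist())
E
```

```text
[[ 0.6369 -0.1774]
 [ 0.57   -0.1798]
 [ 0.5733 -0.2462]] (array([ 0.60510186, -0.21175311]), np.float64(2.137095660134814), np.float64(2.84080742440886))
[[0.56, -0.103], [0.594, -0.101], [0.628, -0.086], [0.652, -0.06], [0.665, -0.036]]
[[0.556, -0.108], [0.589, -0.106], [0.621, -0.091], [0.644, -0.067], [0.657, -0.043]]
```

Emit:
{"op": "move_arm", "data": {"series": [[[0, 0, 0, 0, 0, 10, 0], [0, 0, 0, 0, 0, 10, 0], [0, 0, 0, 0, 0, 10, 0], [0, 0, 0, 0, 0, 10, 0], [0, 0, 0, 0, 0, 10, 0], [0, 0, 0, 0, 0, 10, 0], [0, 0, 0, 0, 0, 10, 0], [0, 0, 0, 0, 0, 10, 0], [0, 0, 0, 0, 0, 10, 0], [-4.4, 2.3, 0, 0, 0, 0, 0], [-4.4, 2.3, 0, 0, 0, 0, 0], [-4.4, 2.3, 0, 0, 0, 0, 0]]]}}

```text
time_s: 9.72
tcp_pos: [0.5905, -0.1484, 0.23]
ee_rot: [[-0.999, -0.038, -0.002], [-0.038, 0.999, 0.0], [0.002, 0.0, -1.0]]
wrist_force: [-0.2, -0.2, 0.1]
gripper_width: 0.5
```

Emit:
{"op": "move_arm", "data": {"series": [[[0, 0, 0, -3, 0, 0, 0], [0, 0, 0, 0, 0, 0, 0]]]}}

```text
time_s: 9.98
tcp_pos: [0.5897, -0.1494, 0.2296]
ee_rot: [[-0.999, -0.038, -0.004], [-0.038, 0.998, 0.052], [0.002, 0.052, -0.999]]
wrist_force: [-0.1, 0.1, 1.0]
gripper_width: 0.499
```

Emit:
{"op": "move_arm", "data": {"series": [[[0, -0.2, 4, 0, 0, 0, 0], [0, -0.2, 4, 0, 0, 0, 0], [0, -0.2, 4, 0, 0, 0, 0], [0, -0.2, 4, 0, 0, 0, 0], [0, 0, 0, 0, 0, 0, 0]]]}}

```text
time_s: 10.6
tcp_pos: [0.5861, -0.1489, 0.0678]
ee_rot: [[-0.999, -0.037, -0.011], [-0.038, 0.998, 0.052], [0.009, 0.053, -0.999]]
wrist_force: [0.6, -0.2, 0.6]
gripper_width: 0.499
```

```bash
python3 snap.py a6
python3 - <<'E'
from h import *
s=r.capture("side")
cv2.imwrite("pics/b3.png",cv2.resize(s["color"][150:330,200:400],(660,594),interpolation=cv2.INTER_CUBIC))
E
```

```text
10.7 [ 0.5898 -0.1493  0.0722] [ 0.8 -0.   1. ] [ -0.5  28.9 -10.6  -3.8 -50.6   5.2]
```

View pics/b3.png

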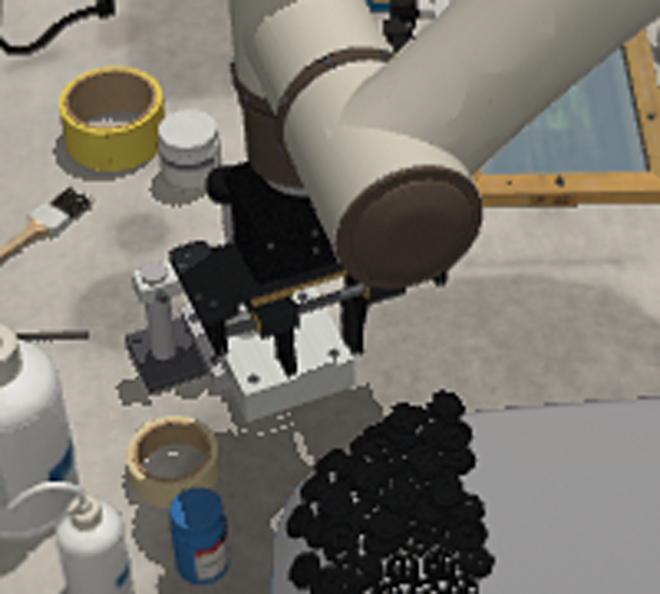

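View pics/a6.png

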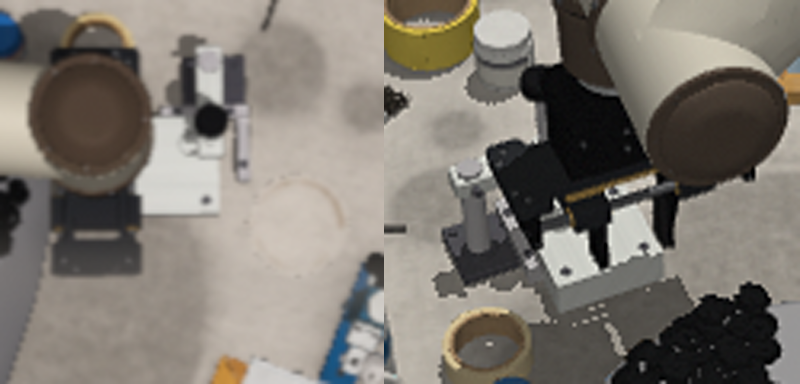

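Emit:
{"op": "move_arm", "data": {"series": [[[0, -0.15, 2, 0, 0, 0, 0], [0, -0.1, 1.5, 0, 0, 0, 0], [0, -0.05, 1, 0, 0, 0, 0], [0, 0, 0, 0, 0, 0, 0]]]}}

```text
time_s: 11.25
tcp_pos: [0.5892, -0.1495, 0.0258]
ee_rot: [[-0.999, -0.039, -0.003], [-0.039, 0.998, 0.052], [0.001, 0.052, -0.999]]
wrist_force: [0.3, -0.2, -0.3]
gripper_width: 0.5
```

```bash
python3 snap.py a7
```

```text
11.35 [ 0.5899 -0.1496  0.0267] [ 0.3  0.4 -1. ] [ -0.6  32.2 -12.6  -4.2 -45.3   5.8]
```

View pics/a7.png

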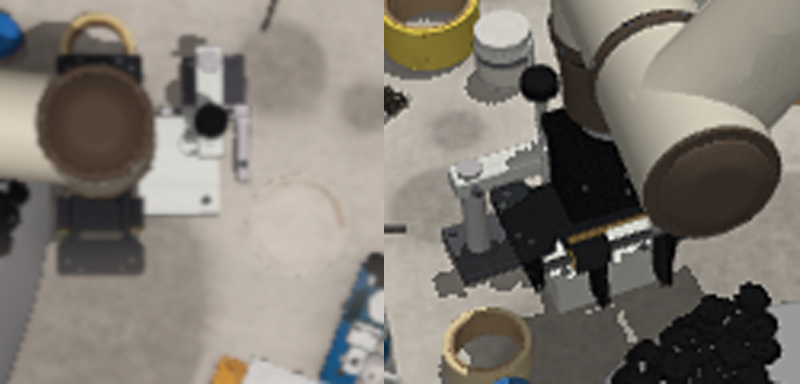

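Emit:
{"op": "move_arm", "data": {"series": [[[0, 0, 1.2, 0, 0, 0, 0], [0, -0.4, 0, 0, 0, 0, 0], [0, -0.4, 0, 0, 0, 0, 0], [0, -0.4, 0, 0, 0, 0, 0], [0, -0.2, 0, 0, 0, 0, 0], [0, 0, 0, 0, 0, 0, 0]]]}}

```text
time_s: 12.1
tcp_pos: [0.5898, -0.1628, 0.0136]
ee_rot: [[-0.999, -0.039, -0.002], [-0.039, 0.998, 0.052], [0.0, 0.052, -0.999]]
wrist_force: [-0.2, 2.8, 0.4]
gripper_width: 0.501
```

```bash
python3 snap.py a8
```

```text
12.2 [ 0.5898 -0.1628  0.0136] [-0.6  3.7  0.4] [ -1.9  33.5 -12.5  -4.3 -44.3   7.2]
```

View pics/a8.png

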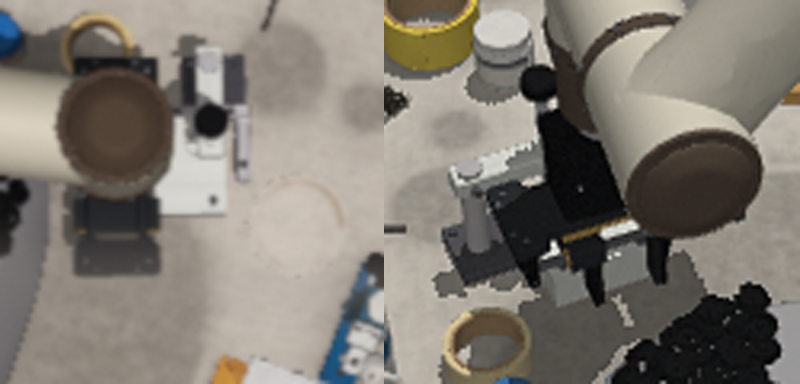

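Emit:
{"op": "move_arm", "data": {"series": [[[0, -0.2, 0, 0, 0, 0, 0], [0, -0.2, 0, 0, 0, 0, 0], [0, -0.2, 0, 0, 0, 0, 0], [0, 0, 0, 0, 0, 0, 0]]]}}

```text
time_s: 12.7
tcp_pos: [0.5901, -0.1685, 0.0135]
ee_rot: [[-0.999, -0.039, -0.002], [-0.039, 0.998, 0.053], [0.0, 0.053, -0.999]]
wrist_force: [-2.3, 5.2, 2.7]
gripper_width: 0.5
```

Emit:
{"op": "move_arm", "data": {"series": [[[0, -0.1, 0, 0, 0, 0, 0], [0, -0.1, 0, 0, 0, 0, 0]]]}}

```text
time_s: 12.95
tcp_pos: [0.5901, -0.1702, 0.0135]
ee_rot: [[-0.999, -0.039, -0.002], [-0.039, 0.998, 0.053], [0.0, 0.053, -0.999]]
wrist_force: [-2.6, 6.4, 3.1]
gripper_width: 0.497
```

Emit:
{"op": "move_arm", "data": {"series": [[[0, -0.1, 0, 0, 0, 0, 0], [0, 0, 0, 0, 0, 0, 0]]]}}

```text
time_s: 13.2
tcp_pos: [0.5902, -0.1712, 0.0135]
ee_rot: [[-0.999, -0.039, -0.002], [-0.039, 0.998, 0.053], [0.0, 0.053, -0.999]]
wrist_force: [-1.1, 5.8, 3.3]
gripper_width: 0.496
```

Emit:
{"op": "move_arm", "data": {"series": [[[0, -0.1, 0, 0, 0, 0, 0], [0, -0.1, 0, 0, 0, 0, 0]]]}}

```text
time_s: 13.45
tcp_pos: [0.5902, -0.173, 0.0135]
ee_rot: [[-0.999, -0.039, -0.002], [-0.039, 0.998, 0.053], [0.0, 0.053, -0.999]]
wrist_force: [-1.7, 7.7, 4.4]
gripper_width: 0.5
```

Emit:
{"op": "move_arm", "data": {"series": [[[0, -0.1, 0, 0, 0, 0, 0], [0, -0.1, 0, 0, 0, 0, 0]]]}}

```text
time_s: 13.7
tcp_pos: [0.5902, -0.1739, 0.0135]
ee_rot: [[-0.999, -0.039, -0.003], [-0.039, 0.998, 0.055], [0.0, 0.055, -0.999]]
wrist_force: [-2.9, 13.1, 6.4]
gripper_width: 0.5
```

```bash
python3 snap.py a9
```

```text
13.8 [ 0.5902 -0.1739  0.0135] [-2.1 11.5  6. ] [ -3.   33.8 -11.9  -4.4 -44.7   8.4]
```

View pics/a9.png

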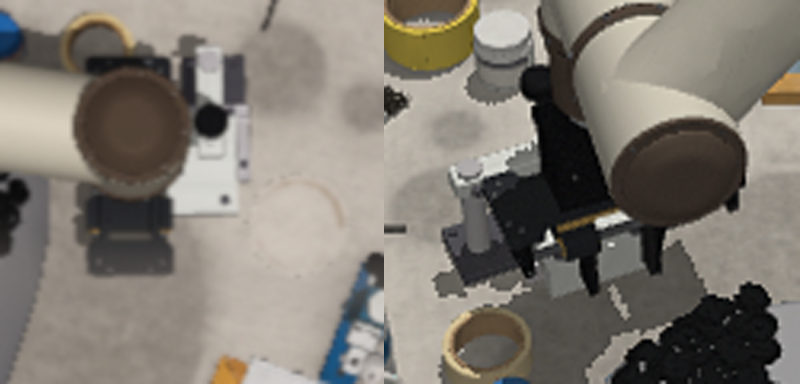

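Emit:
{"op": "move_arm", "data": {"series": [[[0, 0.6, 0, 0, 0, 0, 0], [0, 0.9, 0, 0, 0, 0, 0], [0, 0.1, -2, 0, 0, 0, 0], [0, 0.2, -4, 0, 0, 0, 0], [0, 0.3, -6, 0, 0, 0, 0], [0, 0.3, -6, 0, 0, 0, 0], [0, 0.2, -5, 0, 0, 0, 0], [4, 0, 0, 3, 0, 0, 0], [6, 0, 0, 0, 0, 0, 0], [6, 0, 0, 0, 0, 0, 0], [0, 0, 0, 0, 0, 0, -1]]]}}

```text
time_s: 15.18
tcp_pos: [0.426, -0.1683, 0.2442]
ee_rot: [[-0.999, -0.038, -0.0], [-0.038, 0.999, -0.0], [0.0, -0.0, -1.0]]
wrist_force: [0.9, -0.1, -0.1]
gripper_width: 0.449
```

Run:
```python
from h import *
c=r.capture("top"); s=r.capture("side")
cv2.imwrite("pics/d1.png",cv2.resize(c["color"][130:220,270:370],(660,594),interpolation=cv2.INTER_CUBIC))
cv2.imwrite("pics/d2.png",cv2.resize(s["color"][180:320,220:380],(685,600),interpolation=cv2.INTER_CUBIC))
q=r.sense();print(q["tcp_pos"],q["wrist_force"])
```

```text
[ 0.43028625 -0.16839713  0.24472863] [-0.18684467 -0.59491785  0.81858712]
```

View pics/d1.png

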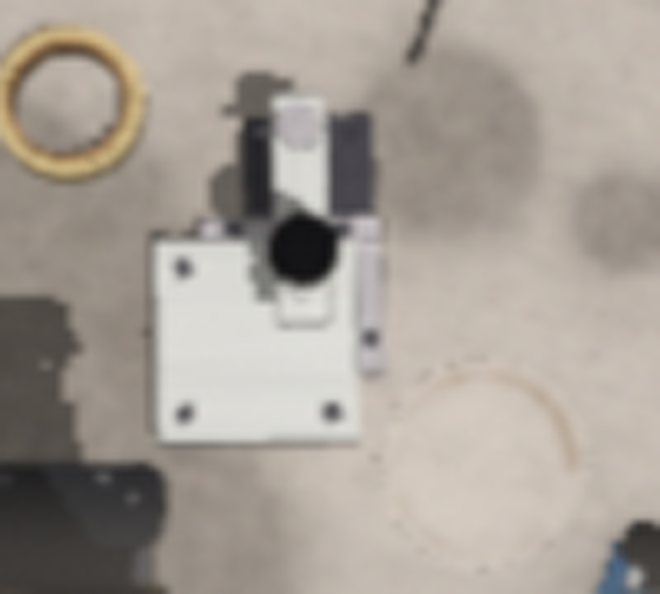

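View pics/d2.png

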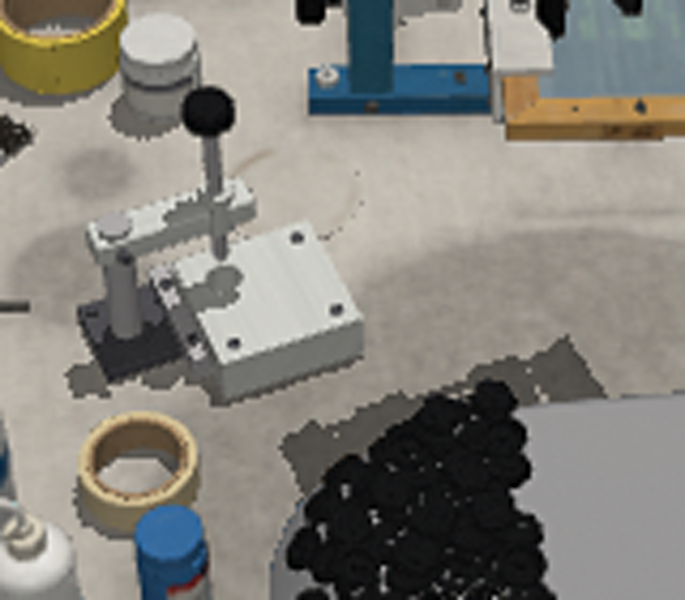

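Run:
```python
from h import *
c=r.capture("top"); s=r.capture("side")
f=lambda x,y:((x+.5)/6.6+269.5,(y+.5)/6.6+129.5)
P=onplane(c,[f(*q) for q in[(183,268),(184,413),(332,411)]],.032)[:,:2]; b=blockpose(*P); print("top",P.round(4),b)
k=685/160
P2=onplane(s,[((x+.5)/k+219.5,(y+.5)/k+179.5) for x,y in[(233,343),(336,309),(297,237)]],.032)[:,:2]; print("side",P2.round(4),blockpose(*P2))
a=np.radians(b[1]); R=np.array([[np.cos(a),-np.sin(a)],[np.sin(a),np.cos(a)]]); print("pocket",b[0]+R@[.02,-.02])
out=[]
for q,(x,y,w,h) in((c,(305,155,22,22)),(s,(255,195,28,24))):
    m=(q["color"][y:y+h,x:x+w].max(2)<45).astype(np.uint8)
    n,lab,st,ce=cv2.connectedComponentsWithStats(m); i=1+st[1:,4].argmax(); print("knob px",ce[i]+[x,y],st[i]); out.append((q,ce[i]+[x,y]))
(o1,d1),(o2,d2)=[ray(q,[p]) for q,p in out]
t=np.linalg.lstsq(np.c_[d1[0],-d2[0]],o2-o1,rcond=None)[0]; print(o1+t[0]*d1[0],o2+t[1]*d2[0])
```

```text
top [[ 0.6366 -0.1948]
 [ 0.5713 -0.1971]
 [ 0.574  -0.2633]] (array([ 0.6052854 , -0.22901616]), np.float64(2.0594387267686964), np.float64(2.338697299855754))
side [[ 0.6339 -0.1945]
 [ 0.5677 -0.1975]
 [ 0.5699 -0.2628]] (array([ 0.60187955, -0.22867306]), np.float64(2.639634046924692), np.float64(1.899498408634542))
pocket [ 0.62599121 -0.24828451]
knob px [315.375      167.09722222] [ 6  8 10  9 72]
knob px [268.06796117 205.74757282] [  8   6  11  11 103]
[ 0.62698021 -0.24772339  0.17153507] [ 0.62395488 -0.24654421  0.1710929 ]
```

Emit:
{"op": "move_arm", "data": {"series": [[[-4.81, -2.17, 0, 0, 0, 0, -1], [-4.81, -2.17, 0, 0, 0, 0, -1], [-4.81, -2.17, 0, 0, 0, 0, -1], [-4.81, -2.17, 0, 0, 0, 0, -1], [0, 0, 0, 0, 0, 0, -1], [0, 0, 2, 0, 0, 0, -1], [0, 0, 2, 0, 0, 0, -1], [0, 0, 1.5, 0, 0, 0, -1], [0, 0, 0, 0, 0, 0, -1]]]}}

```text
time_s: 16.5
tcp_pos: [0.625, -0.247, 0.1874]
ee_rot: [[-0.999, -0.039, -0.003], [-0.039, 0.999, 0.001], [0.003, 0.001, -1.0]]
wrist_force: [0.4, -1.1, -0.3]
gripper_width: 0.006
```

```bash
python3 snap.py e1
```

```text
16.6 [ 0.6261 -0.2475  0.1896] [ 0.6 -0.2  0.8] [ -7.8  28.    5.1   0.  -67.1  10. ]
```

View pics/e1.png

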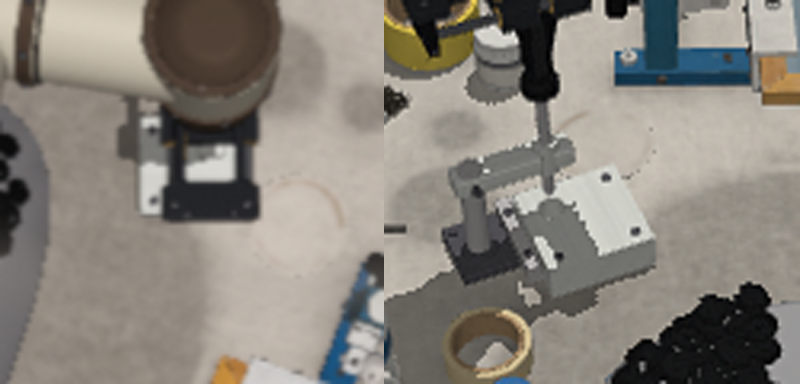

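Emit:
{"op": "move_arm", "data": {"series": [[[0, 0, 0.8, 0, 0, 0, -1], [0, 0, 0.6, 0, 0, 0, -1], [0, 0, 0.6, 0, 0, 0, -1], [0, 0, 0.6, 0, 0, 0, -1], [0, 0, 0.6, 0, 0, 0, -1], [0, 0, 0.6, 0, 0, 0, -1], [0, 0, 0.3, 0, 0, 0, -1], [0, 0, 0, 0, 0, 0, -1]]]}}

```text
time_s: 17.6
tcp_pos: [0.6247, -0.2473, 0.147]
ee_rot: [[-0.999, -0.038, -0.003], [-0.038, 0.999, 0.001], [0.003, 0.001, -1.0]]
wrist_force: [0.2, -0.1, -0.8]
gripper_width: 0.001
```

```bash
python3 snap.py e2
```

```text
17.7 [ 0.6247 -0.2472  0.1472] [-0.2 -0.1  0.3] [ -7.8  29.8   1.9  -0.  -62.3  10. ]
```

View pics/e2.png

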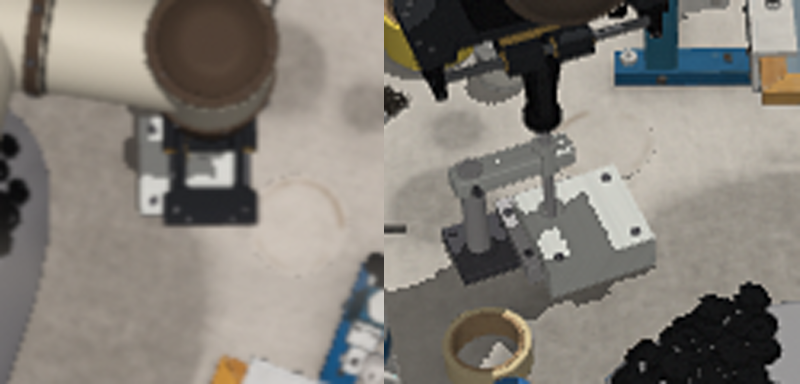

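Rod going down. Now small steps until it bottoms.

Emit:
{"op": "move_arm", "data": {"series": [[[0, 0, 0.2, 0, 0, 0, -1], [0, 0, 0.2, 0, 0, 0, -1], [0, 0, 0.1, 0, 0, 0, -1], [0, 0, 0.1, 0, 0, 0, -1]]]}}

```text
time_s: 18.2
tcp_pos: [0.6254, -0.2474, 0.1424]
ee_rot: [[-0.999, -0.039, -0.0], [-0.039, 0.999, -0.0], [0.0, -0.0, -1.0]]
wrist_force: [-1.7, 1.9, 6.1]
gripper_width: 0.007
```

Emit:
{"op": "move_arm", "data": {"series": [[[0, 0, 0.1, 0, 0, 0, -1], [0, 0, 0, 0, 0, 0, -1]]]}}

```text
time_s: 18.45
tcp_pos: [0.6254, -0.2474, 0.1423]
ee_rot: [[-0.999, -0.039, -0.0], [-0.039, 0.999, -0.001], [0.0, -0.001, -1.0]]
wrist_force: [-3.3, 1.2, 6.4]
gripper_width: 0.012
```

Emit:
{"op": "move_arm", "data": {"series": [[[0, 0, 0.1, 0, 0, 0, -1], [0, 0, 0, 0, 0, 0, -1], [0, 0, 0, 0, 0, 0, -1], [0, 0, 0, 0, 0, 0, -1], [0, 0, 0, 0, 0, 0, -1], [0, 0, 0, 0, 0, 0, -1], [0, 0, 0, 0, 0, 0, -1], [0, 0, 0, 0, 0, 0, -1], [0, 0, 0, 0, 0, 0, -1], [0, 0, 0, 0, 0, 0, -1], [0, 0, 0, 0, 0, 0, -1]]]}}

```text
time_s: 19.82
tcp_pos: [0.6254, -0.2474, 0.1422]
ee_rot: [[-0.999, -0.039, 0.0], [-0.039, 0.999, -0.001], [-0.0, -0.001, -1.0]]
wrist_force: [-5.2, 2.1, 9.0]
gripper_width: 0.003
```

```bash
python3 snap.py e3
```

```text
19.925 [ 0.6255 -0.2475  0.1422] [-4.7  2.5  9.2] [ -7.8  30.    1.5   0.1 -61.5  10. ]
```

View pics/e3.png

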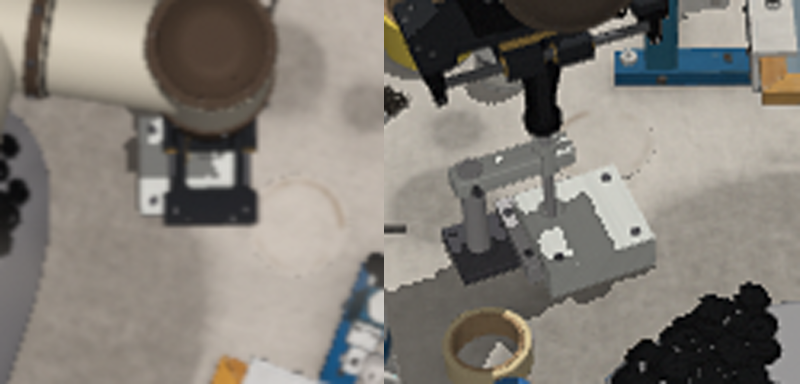

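Emit:
{"op": "move_arm", "data": {"series": [[[0, 0, -0.3, 0, 0, 0, -1], [0, 0, -0.6, 0, 0, 0, -1], [0, 0, -3, 0, 0, 0, -1], [0, 0, -4, 0, 0, 0, -1], [0, 0, -4, 0, 0, 0, -1], [5, 2, 0, 0, 0, 0, -1], [5, 2, 0, 0, 0, 0, -1], [5, 2, 0, 0, 0, 0, -1], [5, 2, 0, 0, 0, 0, -1], [0, 0, 0, 0, 0, 0, -1], [0, 0, 0, 0, 0, 0, -1]]]}}

```text
time_s: 21.3
tcp_pos: [0.4235, -0.1752, 0.2596]
ee_rot: [[-0.999, -0.039, 0.002], [-0.039, 0.999, -0.0], [-0.002, -0.0, -1.0]]
wrist_force: [0.3, -0.1, -0.0]
gripper_width: 0.005
```

Run:
```python
from h import *
c=r.capture("top"); s=r.capture("side")
a=cv2.resize(c["color"][130:220,230:350],(400,300),interpolation=cv2.INTER_CUBIC)
b=cv2.resize(s["color"][180:320,220:380],(343,300),interpolation=cv2.INTER_CUBIC)
cv2.imwrite("pics/g1.png",np.hstack([a,b]))
cv2.imwrite("pics/g2.png",cv2.resize(c["color"][130:220,270:370],(660,594),interpolation=cv2.INTER_CUBIC))
q=r.sense();print(q["tcp_pos"],q["wrist_force"],q["time_s"])
```

```text
[ 0.42392799 -0.17537964  0.25895088] [ 0.07996498  0.32573469 -0.14133717] 21.4
```

View pics/g1.png

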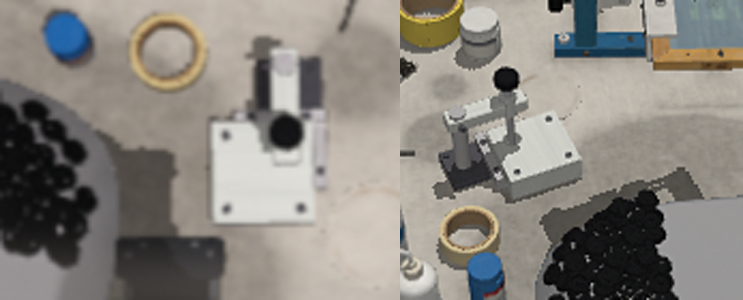

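View pics/g2.png

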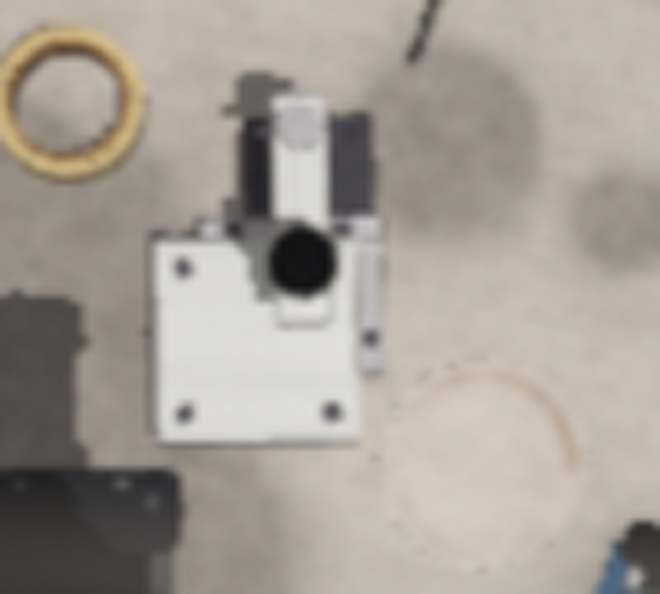

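The rod is down. The block is unchanged, with its screws still at (183,268), (184,413) and (332,411). The bystanders are in place and the arm is clear, so I'm handing in.

```bash
python3 -c "
from station import r
print(r.finish_job())"
```

```text
the job is handed in; nothing more can be done
None
```

I pushed the block home in two flat pushes, pressed the gauge rod to the pocket floor and left it down. I handed the job in at about 21 s. `finish_job()` reports no verdict, so the result rests on my own checks.

- **Block:** I pushed it along the station's x until the back fence stopped it at about 10 N, then along −y until the side fence stopped it at about 13 N. The top view puts its yaw at 2.1–2.3°, against roughly 2.2° for the station. The pocket sits within about 1 mm of the rod axis. The screw heads had not moved in the last picture.
- **Rod:** I pressed the knob with closed fingers until it stopped hard at 0.142 m, the height given for the rod on the pocket floor. I held it at about 9 N for more than a second and let go. The last pictures show the rod still down and the arm clear.
- **Bystanders:** The last pictures showed the tape roll and the two pots I watched (the blue one and the white one) where they started. I judged this by eye and did not measure it.

**Disagreements:**
- The side view put the block centre about 3 mm less in x than the top view. It put the knob off by a similar amount, so I took this as calibration error.
- The two edges of the station arm gave yaws of 3.8° and 0.6°, and a script fitting the fence edges failed. I used the average and let the fences square the block.

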